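Clear the beam stop and hold the lamp shutter half open

ROBOT

A 7-joint arm with a two-finger parallel gripper is mounted at the origin on the work surface. World frame = base frame: x ahead of the robot, y to its left, z up, the work surface at z = 0. Lengths are in m, angles in rad, forces in N, time in s.
With the tool pointing down it reaches from about 0.4 to 0.925 m from the base axis. Payload 4.1 kg.
Tool frame: the origin (TCP) lies on the centre line of the jaws, within the pads' length; the fingertips stand 17 mm ahead of it and the grasp point (between the pads) lies 2 mm behind it; z points along the fingers, y is the direction in which the jaws open and shut (so a half turn about z gives the same grasp; the last joint's range is limited). The gripper opens to 85 mm and grips with 20 to 120 N. Pads are 22 mm wide; open, the fingers measure 114 mm over their backs; the gripper's body (76 mm by 85 mm) begins 54 mm behind the grasp point. The pads swing forward as they close: fully open they stand 13 mm farther back than shut.
Start: joints at [-1.337, 0.398, 0.045, 1.537, -0.019, 1.207, -0.051], TCP at [0.212, 0.614, 0.248] pointing down, gripper open.
Joint ranges: [-2.82, 2.82], [-0.49, 2.23], [-1.37, 1.46], [0, 2.46], [-1.36, 4.5], [0.23, 2], [-2.94, 2.94]. Speed limits (rad/s): [2.57, 2.57, 3.14, 3.14, 3.14, 3.14, 3.14].

INTERFACE

Orientations are given as a rotation vector (axis times angle).
In Python, from plant import env, eyes gives the robot as it stands.
- The arm moves only by the tool step_arm, never from a script. Its argument "motion" is a list of rows, each a list of 2 entries, a list of its own where there are three numbers: the shift along the tool's x, y, z in mm, then the turn about the tool's z in degrees. A call has 1 to 5 rows; each row shifts and turns the commanded pose from where the row before left it, along the tool's axes as they then stand; what a row does not reach is not made up. A row lasts 1/10 s, in which the tool goes at most 50 mm and 8.59 degrees, less where a joint would pass 70% of its speed; a pose out of reach is approached as far as the arm can. A call is refused whole if a number of a shift passes 50 or a number of a turn 8.59, either way. A call with a gripper value outside its range is refused whole. "jaw" is the closure, from 0 (fully open) to 1 (shut), set as the call begins (left out, the last holds). The fingers move at their own pace and stop on an object; "newtons" is the grip in N (left out, the last holds). Time passes only in rows, so rows that do not move let the fingers close. It gives the time, the measured TCP pose, the force and the opening at its end, in the units of the state.
- env.read_state(): the state, without advancing time (a new reading comes with each control period).
- eyes.snapshot(name): name is "scene" or "side" or "wrist"; returns the picture (400x640x3 uint8, red, green, blue); there is no depth.
- eyes.camera_model(name): a dict with "intrinsics" (3x3 intrinsics, pixels), "pose" (4x4, takes a point from camera to world coordinates); the wrist camera has in their place "tool_from_camera" (4x4, takes a point from camera to tool coordinates, whose origin is the TCP and whose axes are the flange's). Camera axes: x right, y up, looking along -z (the intrinsics and any distortion apply to the point x, -y, -z); pixel columns grow to the right and rows downward; lengths in m; the calibration is good to about 2 mm. The wrist camera is an equidistant fisheye: a pixel r from the principal point sees the ray r / f radians off the axis. A picture is of the moment at which its call begins: read the wrist's pose just before it. camera_model takes no time and is no camera call.
- env.sign_off(): hands the job in, once; it reports no verdict.
The state is a dict: "clock": time; "joint_positions": joint angles; "joint_vel": joint speeds; "effort": joint torques, N m; "eef_pos": TCP position; "tcp_rot": TCP orientation; "force": force on the tool from outside, world axes, zero at the start; "wrist_torque": the same for the moment, N m; "gripper_width": opening from 0.0 (shut) to 1.0 (fully open).
Only numpy, scipy, OpenCV 4.12 (cv2) and the standard library are available. Lean on these libraries where they do the work, as an engineer would, in place of code of your own. Each camera call takes 0.05 s, during which the arm holds its last target. There are 200 camera calls.

TASK

Lift the beam-stop block up and off its hook in front of the lamp unit's window, and set it down (do not drop it) standing upright inside the shallow tray. Then slide the sprung shutter by its upright handle to half of its travel, where the handle is level with the long middle mark on the lamp unit's top, and finish while still holding it there against its spring. Leave the other things on the bench where they are.

Things in the scene. Friction and masses are not known exactly. Their poses are not given: they have to be found in the camera images.
- unit: Lamp unit, a grey box with white front, 170 high, fixed to the table. Origin: on the table at the foot of the front face, under the window's centre; x points from the front face into the box, y is the way the shutter opens, z up. The box spans x 0 to 130, y -90 to +190. Window centre 90 above the table; shut, a steel plate 68 wide covers it.
- hook (a point): Root of the hook on the lamp unit's front face, 160 above the table, at y = 0 in the lamp unit's frame. The hook is an 8 mm round bar that runs level from here along the lamp unit's -x for 85 and ends in a tip turned up to 176 above the table (12 above the bar's upper side). Axes as the lamp unit's.
- stop: Beam stop: a dark steel block 50 (x) by 60 (y) by 60 high, about 0.2 kg, with a square steel bail (closed loop) on top, in all 112 high. Origin: centre of its underside. It starts hanging by the bail on the hook, its underside 60 above the table, its axes along the lamp unit's axes, its centre 45 to 55 in front of the lamp unit's face (x about -50 in the lamp unit's frame), y = 0.
- stop_center (a point): Centre of the beam stop's block, 30 above its underside; axes as the block's.
- stop_bail (a point): Centre of the bail, 90 above the block's underside. The bail is 44 wide outside along the block's y, 10 thick along x; its opening, 28 wide, reaches from 60 to 104 above the underside. The hook's bar passes through it along x. Raised 24 it clears the hook's tip and can be drawn off along the lamp unit's -x. Can be gripped from above across its uprights (along y).
- tray: Shallow white open tray, 150 by 150, rim 22 high, walls and floor 5 thick (the floor's upper side is 5 above the table), fixed to the table. Origin: centre of its underside. It lies on the left or on the right of the table.
- shutter (a joint): Travel of the shutter in m: 0 shut (start), 0.060 fully open, 0.030 half travel. It slides along the lamp unit's +y. A spring pushes it shut: about 2.3 N at 0, 6.8 N at half, 11.3 N fully open; it snaps back if let go.
- shutter_handle (a point): Centre of the shutter's handle, a black upright round grip 16 in diameter, 50 high (180 to 230 above the table; the lamp unit's top is at 170), 21 in front of the lamp unit's face, on a thinner steel rod; it moves with the shutter. At 0 it is at y = +90 in the lamp unit's frame.
- half_mark (a point): Where the handle's centre is when the shutter is at half travel (y = +120 in the lamp unit's frame); level with it on the lamp unit's top lies a long black mark on a white strip, between two short ones for shut and fully open.
- meter: Bystander: hand-held multimeter 185 by 88 by 36, lying on the table in the place left or right that the tray does not take. Origin: centre of its underside.
- calculator: Bystander: calculator 78 by 145 by 14, lying on the table before the lamp unit. Origin: centre of its underside.
- photocell: Bystander: photocell on a small foot, 60 by 60, 88 high, standing in front of the lamp unit beside the beam, about 170 before its face. Origin: centre of its underside.
- filter_box: Bystander: wooden box 72 by 102 by 35, right of the lamp unit. Origin: centre of its underside.
- lens: Bystander: round lens on a foot, 72 wide, 110 high, left of the lamp unit. Origin: centre of its underside.
- terminals: Bystander: terminal block 50 by 90 by 50, left of the lens. Origin: centre of its underside.
- screwdriver: Bystander: screwdriver 190 long, lying at the right. Origin: centre of its underside.
Things that resemble listed ones, but are neither listed nor needed, are in the scene too. Leave any orange or turquoise look-alike of the stop alone.

How it is judged:
By the outcome, as a careful person would: the job done as asked, in the order asked, and still so for the second after the job is handed in, while the arm keeps its last pose, push and grip.
It also fails if it takes over 54 s, if anything falls off the work surface, if the arm or the gripper's body presses on something with over 40 N, if the wrist force passes 120 N, or if a joint passes its speed limit or range.

## Working session

There is one attempt and no reset: what is moved stays moved. The work goes in short steps, Python scripts to look and compute and a tool call to move; the robot and the scene stay as the last step left them, time stands still between calls to the robot, and variables do not carry over. Pictures are saved under pics/ and viewed, about 8 in all and at most 12, crops included, and the job is handed in when it is done.

Besides the shell and the picture viewer there is one more tool, called after "Call:" as name(argument=value, ...) on one line, values as JSON. step_arm: Moves the arm, as the interface text tells. Its arguments: {"type":"object","properties":{"motion":{"type":"array"},"jaw":{"type":"number"},"newtons":{"type":"number"}},"required":["motion"]}

```bash
ls; mkdir -p pics; python3 - <<'E'
from plant import env, eyes
import cv2, json
s=env.read_state(); print(s)
for n in("scene","side"):
    cv2.imwrite(f"pics/{n}0.png",eyes.snapshot(n)[:,:,::-1]); m=eyes.camera_model(n); print(n,m)
print(eyes.camera_model("wrist"))
E
```

```text
pics
{'clock': 0.0, 'joint_positions': array([-1.33700784,  0.39917416,  0.04504321,  1.53788062, -0.01870607,
        1.20690502, -0.05069959]), 'joint_vel': array([ 3.07681170e-05,  3.12491270e-04, -1.61963119e-03,  5.75620718e-04,
       -1.67151958e-03,  2.17816740e-03,  1.03098936e-03]), 'effort': array([-3.00600723e-04, -4.75143707e+01,  1.36458848e+00, -2.54214764e+01,
        1.16291188e-02,  9.51416296e-03,  7.72328889e-06]), 'eef_pos': array([0.21212585, 0.61377374, 0.24727488]), 'tcp_rot': array([-5.20144579e-01, -3.09803847e+00,  3.04095752e-03]), 'force': array([-0.56094544, -0.38015091,  0.14876681]), 'wrist_torque': array([-0.00411551,  0.06317382,  0.01174398]), 'gripper_width': 1.0010529447050573}
scene {'intrinsics': array([[457.04691902,   0.        , 317.87982133],
       [  0.        , 457.04691902, 191.36413385],
       [  0.        ,   0.        ,   1.        ]]), 'pose': array([[ 0.42123023, -0.76552883,  0.48634421,  1.22917641],
       [ 0.9069522 ,  0.35653433, -0.22432337, -0.23561727],
       [-0.0016724 ,  0.53558274,  0.8444811 ,  1.17727091],
       [ 
[... 314 characters left out ...]
453,  0.53372809, -0.82652826, -1.00138504],
       [-0.02250835,  0.83763308,  0.54576936,  0.83619438],
       [ 0.        ,  0.        ,  0.        ,  1.        ]])}
{'intrinsics': array([[309.70691629,   0.        , 314.99525138],
       [  0.        , 309.70691629, 197.49340959],
       [  0.        ,   0.        ,   1.        ]]), 'tool_from_camera': array([[ 9.77730208e-04,  9.44985250e-01,  3.27111481e-01,
         8.46432490e-02],
       [ 9.99999492e-01, -1.00423122e-03, -8.78783714e-05,
        -1.28549481e-03],
       [ 2.45451795e-04,  3.27111400e-01, -9.44985752e-01,
        -1.24616204e-01],
       [ 0.00000000e+00,  0.00000000e+00,  0.00000000e+00,
         1.00000000e+00]])}
```

View pics/scene0.png

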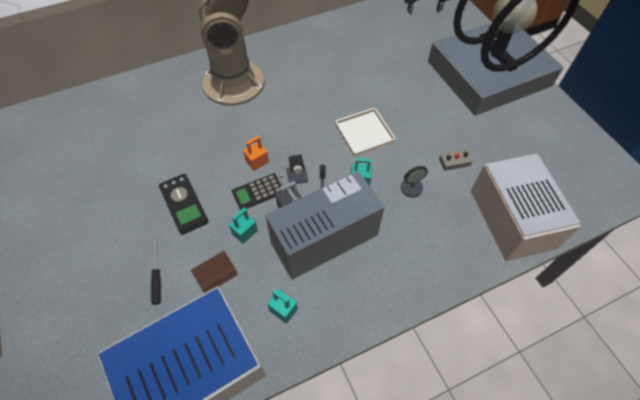

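View pics/side0.png

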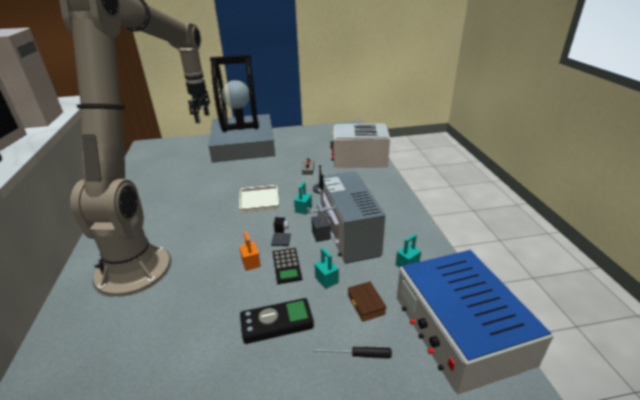

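The scene view shows the lamp unit (grey box) at about (325,222), the handle at (322,172) and the tray at (365,130). The dark stop is at about (288,192), in front of the unit. The turquoise look-alikes are at (362,168), (242,224) and (283,305), and the orange one is at (256,152). The listed stop is the dark block hanging at the unit's front. I'll confirm that in one enlarged crop.

```bash
python3 - <<'E'
import cv2, numpy as np
a=cv2.imread("pics/scene0.png")[140:280,225:400]; b=cv2.imread("pics/side0.png")[150:270,270:400]
a=cv2.resize(a,None,fx=4,fy=4,interpolation=cv2.INTER_CUBIC)
cv2.imwrite("pics/cropA.png",a)
b=cv2.resize(b,None,fx=5,fy=5,interpolation=cv2.INTER_CUBIC)
cv2.imwrite("pics/cropB.png",b)
E
```

```text
(no output)
```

View pics/cropA.png

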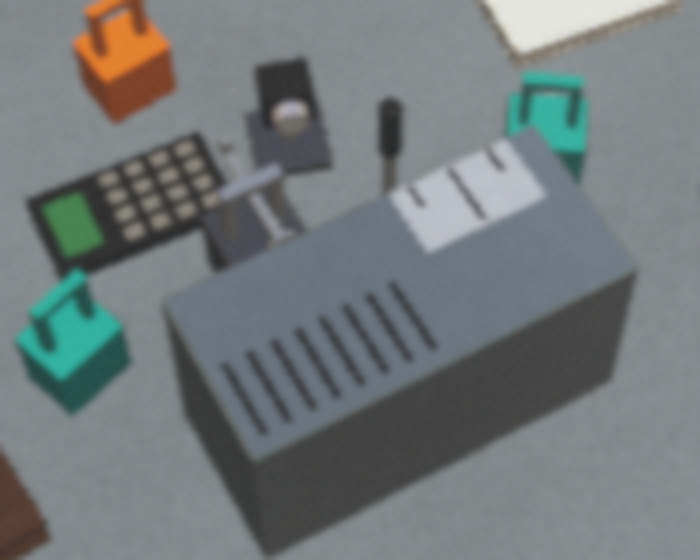

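View pics/cropB.png

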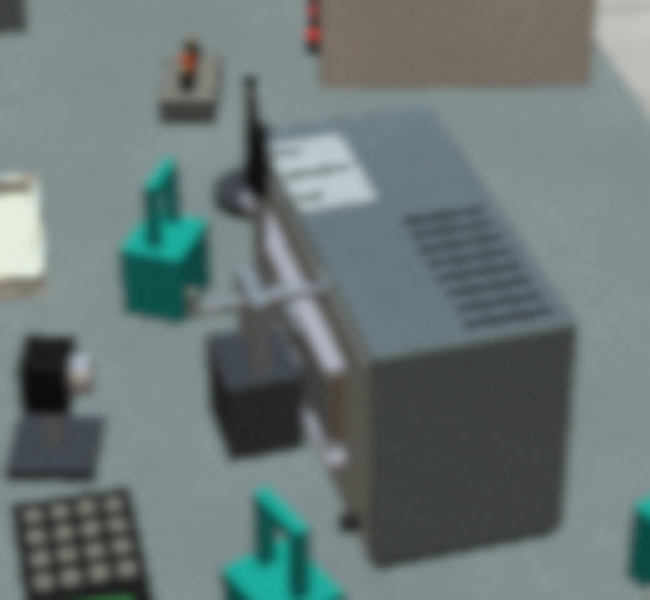

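Confirmed: the only stop hanging on the hook is the dark block with the steel bail, at crop A (250,225). In crop A the lamp top's corners are (165,303), (262,460), (637,268) and (535,125). The handle's top is at (390,100) and the long mark runs from (450,172) to (484,218). Next I fit the poses.

```bash
cat > h.py <<'E'
import numpy as np, cv2
from plant import env, eyes
from scipy.spatial.transform import Rotation as R
def ray(n,p):
    m=eyes.camera_model(n);K=m["intrinsics"];T=m["pose"]
    d=np.linalg.inv(K)@[p[0],p[1],1]; return T[:3,3],T[:3,:3]@(d*[1,-1,-1])
def onz(n,p,z):
    o,d=ray(n,p); return o+d*(z-o[2])/d[2]
def tri(p,q):
    o,d=ray("scene",p);e,f=ray("side",q)
    t=np.linalg.lstsq(np.c_[d,-f],e-o,rcond=None)[0]; a=o+d*t[0];b=e+f*t[1]
    return (a+b)/2,np.linalg.norm(a-b)
def proj(n,X):
    m=eyes.camera_model(n);T=m["pose"];c=T[:3,:3].T@(np.asarray(X)-T[:3,3])
    u=m["intrinsics"]@(c*[1,-1,-1]); return u[:2]/u[2]
def wproj(X,pos,rot):   # world -> wrist pixel
    m=eyes.camera_model("wrist");T=m["tool_from_camera"];K=m["intrinsics"]
    t=R.from_rotvec(rot).as_matrix().T@(np.asarray(X)-pos); c=(T[:3,:3].T@(t-T[:3,3]))*[1,-1,-1]
    th=np.arctan2(np.hypot(*c[:2]),c[2]); return K[:2,2]+K[0,0]*th*c[:2]/np.hypot(*c[:2])
def wonz(p,z,pos,rot):
    m=eyes.camera_model("wrist");T=m["tool_from_camera"];K=m["intrinsics"]
    q=(np.asarray(p)-K[:2,2])/K[0,0];th=np.hypot(*q);c=np.r_[q/th*np.sin(th),np.cos(th)]*[1,-1,-1]
    M=R.from_rotvec(rot).as_matrix();d=M@T[:3,:3]@c;o=pos+M@T[:3,3];return o+d*(z-o[2])/d[2]
def fit(L,W):
    lc,wc=L.mean(0),W.mean(0);z=np.sum((W-wc)@[1,1j]*np.conj((L-lc)@[1,1j]))
    a=np.angle(z);C=np.array([[np.cos(a),-np.sin(a)],[np.sin(a),np.cos(a)]]);return a,wc-C@lc,C
E
python3 - <<'E'
from h import *
L=np.array([[0,-90],[130,-90],[130,190],[0,190],[14,120]])/1e3
A=lambda p:np.array(p)/4+[225,140]
B=lambda p:np.array(p)/5+[270,150]
W=np.array([onz("scene",A(p),.17)[:2] for p in[(165,303),(262,460),(637,268),(535,125)]])
a,t,C=fit(L[:4],W);print("scene",np.degrees(a),t,(W-t)@C*1e3)
W2=np.array([onz("side",B(p),.17)[:2] for p in[(372,360),(575,325),(435,110)]])
a2,t2,C2=fit(L[:3],W2);print("side",np.degrees(a2),t2,(W2-t2)@C2*1e3)
for p in[(450,172),(484,218)]: print("mark",(onz("scene",A(p),.17)[:2]-t)@C*1e3)
print("handle top",(onz("scene",A((391,105)),.23)[:2]-t)@C*1e3,tri(A((391,103)),B((251,80))))
print("bail bar",[(onz("scene",A(p),.168)[:2]-t)@C*1e3 for p in[(222,190),(280,168)]])
im=cv2.imread("pics/scene0.png");m=(im.min(2)>190).astype(np.uint8);m[:100]=0;m[160:]=0;m[:,:325]=0;m[:,400:]=0
c=max(cv2.findContours(m,0,2)[0],key=cv2.contourArea);r=cv2.boxPoints(cv2.minAreaRect(c));print(cv2.contourArea(c))
q=cv2.approxPolyDP(c,4,True)[:,0]; print(q)
Q=np.array([onz("scene",p,.012) for p in q]);print(Q,Q.mean(0),np.linalg.norm(Q-np.roll(Q,1,0),axis=1))
E
```

```text
scene 4.673480880919028 [ 0.65087958 -0.02928946] [[  2.11794035 -88.10957611]
 [127.87217977 -85.11240094]
 [128.14629986 185.13368067]
 [  1.86358002 188.08829638]]
side 3.5129968728104712 [ 0.64327851 -0.03417929] [[  3.01172351 -87.82213321]
 [127.99942893 -86.59651155]
 [128.98884756 184.41864476]]
mark [  6.07911137 119.11100414]
mark [ 47.72453098 119.9132758 ]
handle top [-23.29911743  90.58006117] (array([0.62285804, 0.058763  , 0.25408466]), np.float64(0.021554292907545347))
bail bar [array([-56.98965483, -17.67662806]), array([-53.44528431,  23.62375111])]
1199.0
[[373 112]
 [338 124]
 [355 152]
 [390 140]]
[[0.34791668 0.37766973 0.012     ]
 [0.34545097 0.24655259 0.012     ]
 [0.47313947 0.24405642 0.012     ]
 [0.47776966 0.3696353  0.012     ]] [0.4110692  0.30947851 0.012     ] [0.1301013  0.13114031 0.1277129  0.12566421]
```

Call:
step_arm(motion=[[[0, 0, -25], -7.8], [[0, 0, -25], -7.8], [[0, 0, -25], -7.8], [[0, 0, 0], 0]], jaw=0)

```text
clock: 0.5
eef_pos: [0.2129, 0.6159, 0.3271]
tcp_rot: [-0.12, 3.137, 0.01]
force: [0.5, 1.1, 0.2]
gripper_width: 0.997
```

```bash
python3 - <<'E'
from h import *
s=env.read_state();M=R.from_rotvec(s["tcp_rot"]).as_matrix();print(s["eef_pos"],M[:,0],M[:,1],M[:,2])
a=np.radians(4.4);t=np.array([.649,-.030]);C=np.array([[np.cos(a),-np.sin(a)],[np.sin(a),np.cos(a)]])
X=np.r_[t+C@[-.08,0],.3];print(X,M.T@(X-s["eef_pos"])*1e3)
E
```

```text
[0.21288038 0.61594858 0.32713548] [-0.99707654 -0.0763771  -0.00221709] [-0.07639008  0.99705667  0.00652355] [ 0.00171232  0.00667385 -0.99997626]
[ 0.56923578 -0.03613752  0.3       ] [-305.44900122 -677.56583229   23.39310365]
```

Call:
step_arm(motion=[[[-15, -34, 0], 0], [[-15, -34, 0], 0], [[-15, -34, 0], 0], [[-15, -34, 0], 0], [[-15, -34, 0], 0]])

```text
clock: 1.0
eef_pos: [0.3002, 0.4485, 0.322]
tcp_rot: [0.116, -3.138, 0.003]
force: [0.5, 0.2, -0.2]
gripper_width: 1.003
```

Call:
step_arm(motion=[[[-15, -34, 0], 0], [[-15, -34, 0], 0], [[-15, -34, 0], 0], [[-15, -34, 0], 0], [[-15, -34, 0], 0]])

```text
clock: 1.5
eef_pos: [0.3877, 0.2848, 0.3221]
tcp_rot: [0.116, -3.138, 0.002]
force: [0.3, 0.9, 0.5]
gripper_width: 0.997
```

Call:
step_arm(motion=[[[-15, -34, 0], 0], [[-15, -34, 0], 0], [[-15, -34, 0], 0], [[-15, -34, 0], 0], [[-15, -34, 0], 0]])

```text
clock: 2.0
eef_pos: [0.4751, 0.1212, 0.3222]
tcp_rot: [0.116, -3.138, 0.0]
force: [-0.0, 0.6, 0.1]
gripper_width: 1.0
```

Call:
step_arm(motion=[[[-15, -34, 0], 0], [[-15, -34, 5], 0], [[-15, -34, 5], 0], [[-15, -34, 5], 0], [[-15, -30, 5], 0]])

```text
clock: 2.5
eef_pos: [0.5624, -0.0389, 0.3019]
tcp_rot: [0.114, -3.138, 0.0]
force: [0.7, 0.0, -0.3]
gripper_width: 0.998
```

Call:
step_arm(motion=[[[0, 0, 0], 0], [[0, 0, 0], 0], [[0, 0, 0], 0]])

```text
clock: 2.8
eef_pos: [0.5621, -0.0356, 0.3026]
tcp_rot: [0.12, -3.138, -0.001]
force: [-0.2, 0.2, -1.0]
gripper_width: 1.0
```

```bash
python3 - <<'E'
from h import *
s=env.read_state();im=eyes.snapshot("wrist");cv2.imwrite("pics/w1.png",im[:,:,::-1]);print(s["eef_pos"],s["tcp_rot"],s["clock"],s["joint_positions"])
E
```

```text
[ 0.56205671 -0.03562831  0.30263248] [ 1.20248265e-01 -3.13805358e+00 -1.49177325e-03] 2.8 [-0.44838568  0.22995374  0.52508731  1.68316716 -0.12107889  1.26204185
  1.7497157 ]
```

View pics/w1.png

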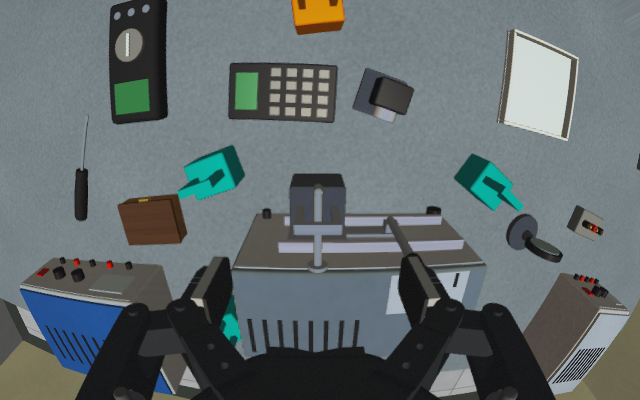

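The wrist view shows the hook bar from its tip (318,188) to its root (317,267). The bail's top bar runs across it at about (318,230), from 294 to 343. The unit's top front edge runs from (232,268) to (485,264).

```bash
python3 - <<'E'
from h import *
s=env.read_state();p,r=s["eef_pos"],s["tcp_rot"];M=R.from_rotvec(r).as_matrix()
f=lambda q,z:wonz(q,z,p,r)
A,B=f((233,268),.17),f((486,264),.17);d=B-A;print("front edge",A,B,np.linalg.norm(d),"angle",np.degrees(np.arctan2(-d[0],d[1])))
print("root",f((317,265),.16),"tip",f((318,187),.176))
X=f((318,230),.172);print("bail",X,f((294,230),.172),f((343,230),.172))
a=np.radians(4.4);C=np.array([[np.cos(a),-np.sin(a)],[np.sin(a),np.cos(a)]])
print("predict bail (scene)",np.array([.649,-.03])+C@[-.055,0])
X[2]=.149;print("tool delta",M.T@(X-p)*1e3)
im=eyes.snapshot("wrist")[165:290,250:450,::-1];cv2.imwrite("pics/w1c.png",cv2.resize(im,None,fx=4,fy=4,interpolation=cv2.INTER_CUBIC))
E
```

```text
front edge [ 0.64677846 -0.11186638  0.17      ] [0.62815285 0.15623995 0.17      ] 0.2687525178843371 angle 3.974008544088565
root [ 0.64098672 -0.02811157  0.16      ] tip [ 0.55442075 -0.03438824  0.176     ]
bail [ 0.59636884 -0.03090961  0.172     ] [ 0.59811937 -0.05269431  0.172     ] [ 0.59468076 -0.00816196  0.172     ]
predict bail (scene) [ 0.5941621  -0.03421955]
tool delta [-34.57724627   1.67073822 153.89597663]
```

View pics/w1c.png

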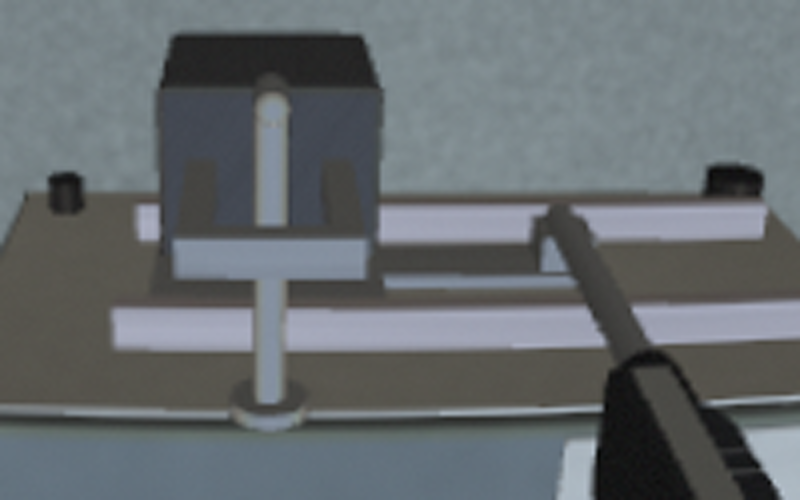

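Call:
step_arm(motion=[[[-17, 1, 0], 0], [[-17, 1, 0], 0], [[0, 0, 30], 0], [[0, 0, 30], 0], [[0, 0, 0], 0]])

```text
clock: 3.4
eef_pos: [0.5934, -0.0307, 0.2394]
tcp_rot: [0.121, -3.131, -0.001]
force: [-0.7, 0.3, -0.4]
gripper_width: 0.999
```

Call:
step_arm(motion=[[[0, 0, 30], 0], [[0, 0, 30], 0], [[0, 0, 20], 0], [[0, 0, 13], 0], [[0, 0, 0], 0]])

```text
clock: 3.9
eef_pos: [0.5958, -0.0317, 0.1498]
tcp_rot: [0.12, -3.138, -0.001]
force: [0.4, 0.2, 1.0]
gripper_width: 0.999
```

```bash
python3 - <<'E'
from h import *
s=env.read_state();im=eyes.snapshot("wrist");cv2.imwrite("pics/w2.png",im[:,:,::-1]);print(s["eef_pos"],s["tcp_rot"],s["force"])
E
```

```text
[ 0.59582293 -0.03172773  0.14979199] [ 1.20123073e-01 -3.13761612e+00 -5.95557684e-04] [0.42965336 0.16146446 0.957194  ]
```

View pics/w2.png

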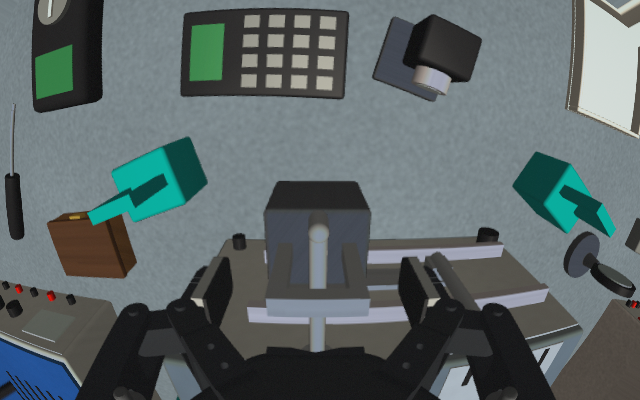

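The bail sits centred between the pads: its top bar runs from 267 to 370, and the pads are at about 220 and 412. Now I close.

Call:
step_arm(motion=[[[0, 0, 0], 0], [[0, 0, 0], 0], [[0, 0, 0], 0], [[0, 0, 0], 0], [[0, 0, 0], 0]], jaw=1, newtons=50)

```text
clock: 4.45
eef_pos: [0.5975, -0.0317, 0.1517]
tcp_rot: [-0.119, 3.137, 0.002]
force: [-0.1, 1.8, 6.7]
gripper_width: 0.503
```

Call:
step_arm(motion=[[[0, 0, 0], 0], [[0, 0, 0], 0], [[0, 0, -4], 0], [[0, 0, -4], 0], [[0, 0, 0], 0]])

```text
clock: 4.95
eef_pos: [0.5962, -0.0328, 0.1584]
tcp_rot: [0.118, -3.139, 0.0]
force: [0.4, 0.2, -2.5]
gripper_width: 0.505
```

Call:
step_arm(motion=[[[0, 0, -6], 0], [[0, 0, -6], 0], [[0, 0, -4], 0], [[0, 0, 0], 0]])

```text
clock: 5.35
eef_pos: [0.5969, -0.0326, 0.1752]
tcp_rot: [-0.119, 3.138, 0.0]
force: [-0.1, 0.3, -2.9]
gripper_width: 0.507
```

Call:
step_arm(motion=[[[10, 0, 0], 0], [[12, 0, 0], 0], [[12, 0, 0], 0], [[12, 0, 0], 0], [[12, 0, 0], 0]])

```text
clock: 5.85
eef_pos: [0.5371, -0.0369, 0.1743]
tcp_rot: [0.119, -3.139, -0.001]
force: [0.3, -0.7, -2.4]
gripper_width: 0.507
```

Call:
step_arm(motion=[[[0, 0, 0], 0], [[0, 0, -25], 0], [[0, 0, -35], 0], [[0, 0, -35], 0], [[0, 0, 0], 0]])

```text
clock: 6.35
eef_pos: [0.5421, -0.0373, 0.2745]
tcp_rot: [-0.118, 3.128, 0.001]
force: [0.4, -0.2, -2.3]
gripper_width: 0.507
```

```bash
python3 - <<'E'
from h import *
s=env.read_state();p,r=s["eef_pos"],s["tcp_rot"];im=eyes.snapshot("wrist");cv2.imwrite("pics/w3.png",im[:,:,::-1]);print(p,r,s["force"])
M=R.from_rotvec(r).as_matrix();print(M.T@(np.array([.412,.310,p[2]])-p)*1e3)
E
```

```text
[ 0.54212156 -0.03727983  0.27452417] [-1.18308101e-01  3.12804912e+00  7.53391317e-04] [ 0.39283361 -0.16910895 -2.29127154]
[103.51140372 356.11650388  -1.15238186]
```

View pics/w3.png

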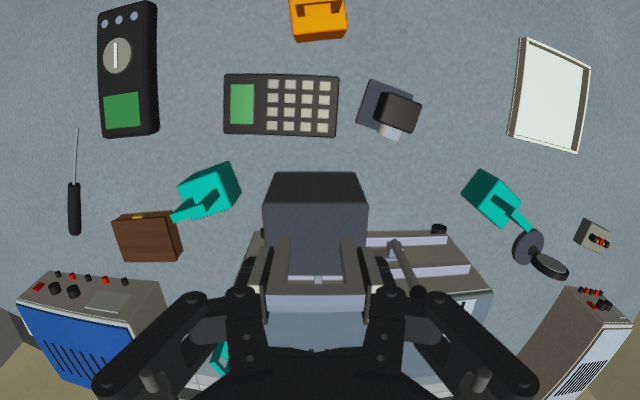

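The stop is off the hook and held upright. The tray's inner corners are at about (533,48), (588,75), (577,151) and (513,134).

Call:
step_arm(motion=[[[10, 35, 0], 0], [[10, 35, 0], 0], [[10, 36, 0], 0], [[10, 36, 0], 0], [[10, 36, 0], 0]])

```text
clock: 6.9
eef_pos: [0.4738, 0.1381, 0.2679]
tcp_rot: [0.119, -3.138, 0.001]
force: [-0.5, 0.6, -2.0]
gripper_width: 0.503
```

Call:
step_arm(motion=[[[10, 36, 0], 0], [[10, 36, 0], 0], [[10, 36, 0], 0], [[10, 36, 0], 0], [[13, 34, 0], 0]])

```text
clock: 7.4
eef_pos: [0.4077, 0.3116, 0.2678]
tcp_rot: [0.119, -3.138, 0.002]
force: [-0.0, 0.1, -2.8]
gripper_width: 0.504
```

Call:
step_arm(motion=[[[0, 0, 20], 0], [[0, 0, 25], 0], [[0, 0, 25], 0], [[0, 0, 25], 0], [[0, 0, 0], 0]])

```text
clock: 7.9
eef_pos: [0.4058, 0.308, 0.1698]
tcp_rot: [0.119, -3.132, 0.011]
force: [-0.9, -0.4, -3.0]
gripper_width: 0.503
```

```bash
python3 - <<'E'
from h import *
s=env.read_state();p,r=s["eef_pos"],s["tcp_rot"];im=eyes.snapshot("wrist");cv2.imwrite("pics/w4.png",im[:,:,::-1]);print(p,r,s["force"],s["joint_positions"])
E
```

```text
[0.40584786 0.30800996 0.16977371] [ 0.1188001  -3.13175405  0.01052926] [-0.89997732 -0.42458491 -2.95548172] [-0.93896621  0.23834885  0.23813713  1.95615058 -0.06711272  0.96475341
  0.97813641]
```

View pics/w4.png

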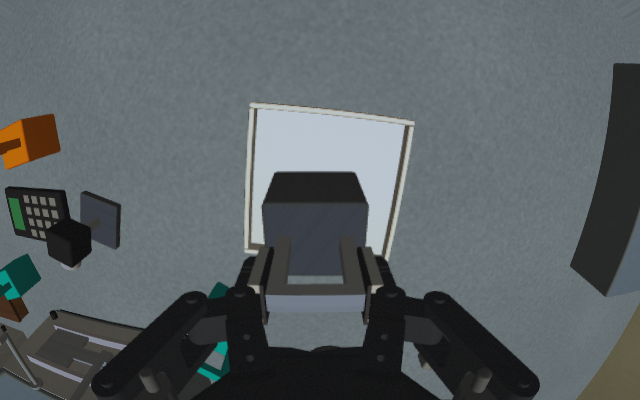

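The block hangs over the tray, whose rim corners are at (250,104), (412,124), (247,251) and about (385,262).

```bash
python3 - <<'E'
from h import *
s=env.read_state();p,r=s["eef_pos"],s["tcp_rot"];print(p,s["clock"])
Q=np.array([wonz(q,.022,p,r) for q in[(250,104),(412,124),(247,251)]]);print(Q,"centre",(Q[1]+Q[2])/2)
E
```

```text
[0.40724927 0.30904714 0.17195603] 7.95
[[0.33360127 0.24387765 0.022     ]
 [0.33916195 0.39075931 0.022     ]
 [0.47981929 0.24299839 0.022     ]] centre [0.40949062 0.31687885 0.022     ]
```

Call:
step_arm(motion=[[[0, 0, 20], 0], [[0, 0, 20], 0], [[0, 0, 12], 0], [[0, 0, 6], 0], [[0, 0, 0], 0]])

```text
clock: 8.45
eef_pos: [0.4089, 0.3104, 0.1162]
tcp_rot: [0.119, -3.139, 0.0]
force: [0.8, -0.5, -3.1]
gripper_width: 0.503
```

Call:
step_arm(motion=[[[0, 2, 7], 0], [[0, 2, 6], 0], [[0, 0, 3], 0], [[0, 0, 2], 0], [[0, 0, 0], 0]])

```text
clock: 8.95
eef_pos: [0.4086, 0.3147, 0.0994]
tcp_rot: [0.119, -3.139, -0.001]
force: [-3.1, -0.7, 5.6]
gripper_width: 0.506
```

Call:
step_arm(motion=[[[0, 0, 1], 0], [[0, 0, 1], 0], [[0, 0, 0], 0]])

```text
clock: 9.25
eef_pos: [0.4088, 0.3148, 0.0993]
tcp_rot: [0.118, -3.139, -0.002]
force: [-5.6, -4.6, 20.4]
gripper_width: 0.501
```

Call:
step_arm(motion=[[[0, 0, -1], 0], [[0, 0, -1], 0], [[0, 0, 0], 0]])

```text
clock: 9.55
eef_pos: [0.4086, 0.3147, 0.0993]
tcp_rot: [0.119, -3.139, -0.001]
force: [-3.5, -1.3, 8.2]
gripper_width: 0.503
```

Call:
step_arm(motion=[[[0, 0, 0], 0], [[0, 0, 0], 0], [[0, 0, 0], 0], [[0, 0, 0], 0], [[0, 0, 0], 0]], jaw=0)

```text
clock: 10.05
eef_pos: [0.4086, 0.3143, 0.0982]
tcp_rot: [-0.119, 3.139, -0.0]
force: [0.3, 0.0, -0.3]
gripper_width: 0.999
```

Call:
step_arm(motion=[[[0, 0, -10], 0], [[0, 0, -20], 0], [[0, 0, -30], 0], [[0, 0, -40], 0], [[0, 0, -40], 0]])

```text
clock: 10.55
eef_pos: [0.4084, 0.314, 0.2402]
tcp_rot: [-0.118, 3.139, -0.0]
force: [1.6, 0.3, 0.0]
gripper_width: 1.0
```

Call:
step_arm(motion=[[[0, 0, -40], 0], [[0, 0, -40], 0], [[0, 0, 0], 0]])

```text
clock: 10.85
eef_pos: [0.4112, 0.3161, 0.3253]
tcp_rot: [-0.118, 3.13, 0.014]
force: [-0.3, 0.8, -0.0]
gripper_width: 1.0
```

```bash
python3 - <<'E'
from h import *
s=env.read_state();p,r=s["eef_pos"],s["tcp_rot"];w=eyes.snapshot("wrist");sc=eyes.snapshot("scene");sd=eyes.snapshot("side");print(p,r,s["clock"])
c=lambda i,k:cv2.resize(i,k,interpolation=cv2.INTER_CUBIC)
o=np.vstack([w[:,:,:],np.hstack([c(sc[90:190,320:420],(200,200)),c(sd[150:250,210:310],(200,200)),c(sc[140:240,260:380],(240,200))])])
cv2.imwrite("pics/v5.png",o[:,:,::-1])
E
```

```text
[0.4111749  0.31613186 0.32526647] [-0.11792938  3.12994788  0.01382242] 10.85
```

View pics/v5.png

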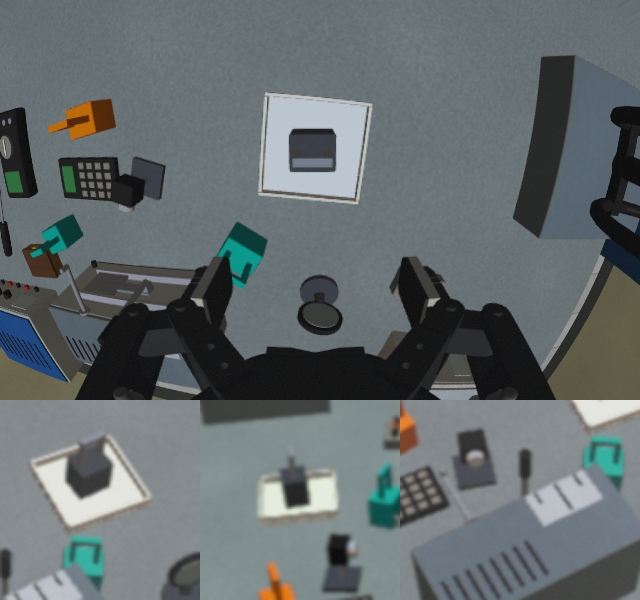

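The stop stands upright in the tray, clear of all walls: wrist (312,150), and both outside crops agree. The shutter handle is still at its shut mark. Next I go above the handle.

Call:
step_arm(motion=[[[-18, -27, 0], 0], [[-18, -27, 0], 0], [[-18, -27, 0], 0], [[-18, -27, 0], 0], [[-18, -27, 0], 0]])

```text
clock: 11.5
eef_pos: [0.5082, 0.185, 0.3166]
tcp_rot: [0.119, -3.136, 0.002]
force: [0.3, 0.0, 0.8]
gripper_width: 0.996
```

Call:
step_arm(motion=[[[-18, -27, 0], 0], [[-18, -27, 0], 0], [[-18, -27, 0], 0], [[-18, -27, 0], 0], [[-18, -28, 0], 0]])

```text
clock: 12.0
eef_pos: [0.6082, 0.0568, 0.3163]
tcp_rot: [0.119, -3.136, 0.001]
force: [0.0, 0.9, -0.6]
gripper_width: 1.004
```

Call:
step_arm(motion=[[[0, 0, 10], 0], [[0, 0, 10], 0], [[0, 0, 0], 0], [[0, 0, 0], 0]])

```text
clock: 12.4
eef_pos: [0.6076, 0.0594, 0.2973]
tcp_rot: [0.123, -3.137, -0.001]
force: [-0.1, -0.4, 0.7]
gripper_width: 1.0
```

```bash
python3 - <<'E'
from h import *
s=env.read_state();p,r=s["eef_pos"],s["tcp_rot"];im=eyes.snapshot("wrist");cv2.imwrite("pics/w6.png",im[:,:,::-1]);print(p,r,s["clock"])
cv2.imwrite("pics/w6c.png",cv2.resize(im[160:400,150:480],None,fx=2.4,fy=2.4,interpolation=cv2.INTER_CUBIC)[:,:,::-1])
E
```

```text
[0.60755574 0.05938085 0.29733981] [ 1.22596842e-01 -3.13705395e+00 -9.23882585e-04] 12.4
```

View pics/w6c.png

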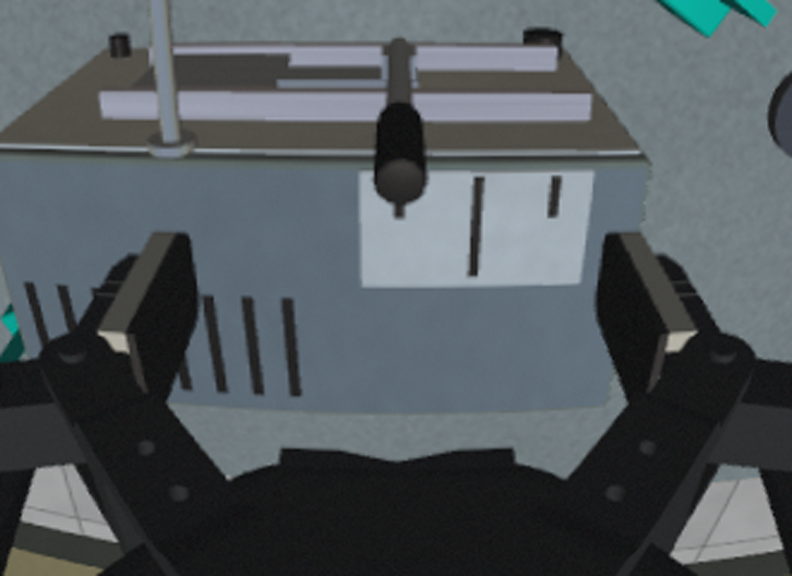

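The handle's top is at crop (401,180), which is pixel (317,235). The shut mark is directly behind it at crop x 399, the long mark runs from (479,180) to (474,274), and the open mark is at x 555.

```bash
python3 - <<'E'
from h import *
s=env.read_state();p,r=s["eef_pos"],s["tcp_rot"];M=R.from_rotvec(r).as_matrix()
f=lambda q,z:wonz(np.array(q)/2.4+[150,160],z,p,r)
H=f((401,180),.23);print("handle",H)
A,B=f((4,150),.17),f((645,161),.17);d=B-A;print("edge",A,B,np.linalg.norm(d),np.degrees(np.arctan2(-d[0],d[1])))
a=f((479,180),.17);b=f((474,274),.17);c=f((399,215),.17);o=f((553,215),.17);print("mark",a,b,"shut",c,"open",o)
print("angle shut-open",np.degrees(np.arctan2(-(o-c)[0],(o-c)[1])),np.linalg.norm(o-c))
H[2]=.205;print("tool delta",M.T@(H-p)*1e3)
E
```

```text
handle [0.61681848 0.0603002  0.23      ]
edge [ 0.64891068 -0.10008042  0.17      ] [0.63175825 0.15709715 0.17      ] 0.25774892228720897 3.8156845776035624
mark [0.64377365 0.09257999 0.17      ] [0.68620208 0.09599104 0.17      ] shut [0.66103258 0.06354905 0.17      ] open [0.65712473 0.12383034 0.17      ]
angle shut-open 3.709117932147079 0.06040782481762634
tool delta [-8.95109332  0.36615239 93.0353714 ]
```

Call:
step_arm(motion=[[[-9, 0, 20], 0], [[0, 0, 25], 0], [[0, 0, 25], 0], [[0, 0, 15], 0], [[0, 0, 7], 0]])

```text
clock: 12.95
eef_pos: [0.6168, 0.0591, 0.2052]
tcp_rot: [0.12, -3.138, -0.0]
force: [-0.4, -0.1, -1.1]
gripper_width: 1.0
```

Call:
step_arm(motion=[[[0, 0, 0], 0], [[0, 0, 0], 0]])

```text
clock: 13.15
eef_pos: [0.6183, 0.0585, 0.2075]
tcp_rot: [-0.119, 3.137, 0.001]
force: [-0.2, 0.6, -0.2]
gripper_width: 1.001
```

Call:
step_arm(motion=[[[0, 0, 0], 0], [[0, 0, 0], 0], [[0, 0, 0], 0], [[0, 0, 0], 0], [[0, 0, 0], 0]], jaw=1, newtons=60)

```text
clock: 13.65
eef_pos: [0.6174, 0.0614, 0.2068]
tcp_rot: [0.12, -3.139, -0.008]
force: [-1.5, 0.4, 3.1]
gripper_width: 0.173
```

Call:
step_arm(motion=[[[0, 0, 0], 0], [[0, 0, 0], 0], [[0, 0, 0], 0], [[0, 0, 0], 0], [[0, 0, 0], 0]])

```text
clock: 14.15
eef_pos: [0.6175, 0.061, 0.2068]
tcp_rot: [-0.122, 3.139, 0.005]
force: [-1.6, 5.7, 3.7]
gripper_width: 0.168
```

Call:
step_arm(motion=[[[0, 6, 0], 0], [[0, 6, 0], 0], [[0, 6, 0], 0], [[0, 6, 0], 0], [[0, 6, 0], 0]])

```text
clock: 14.65
eef_pos: [0.6156, 0.0863, 0.2067]
tcp_rot: [-0.116, 3.139, -0.005]
force: [-0.2, -6.0, 5.1]
gripper_width: 0.17
```

Call:
step_arm(motion=[[[0, 0, 0], 0], [[0, 0, 0], 0], [[0, 0, 0], 0]])

```text
clock: 14.95
eef_pos: [0.6156, 0.0863, 0.2067]
tcp_rot: [-0.117, 3.139, -0.004]
force: [-1.3, -5.4, 5.0]
gripper_width: 0.174
```

```bash
cat > m.py <<'E'
from h import *
P=[];F=[]
for i in range(6):
    s=env.read_state();P.append(s["eef_pos"]);F.append(s["force"]);w=eyes.snapshot("wrist")
print(np.mean(P,0),np.std(P,0),np.mean(F,0),s["gripper_width"],s["clock"])
a=np.radians(4);print("travel from start",(np.mean(P,0)-[.6175,.0612,.2068])[:2]@[-np.sin(a),np.cos(a)]*1e3)
cv2.imwrite("pics/m.png",w[:,:,::-1])
E
python3 m.py
```

```text
[0.61559305 0.08625326 0.2067466 ] [1.47281810e-05 1.29354428e-05 1.30071429e-05] [-0.77273227 -5.5256359   4.83614208] 0.1706489245839629 15.2
travel from start 25.125257333319624
```

Call:
step_arm(motion=[[[0, 3, 0], 0], [[0, 2, 0], 0], [[0, 0, 0], 0], [[0, 0, 0], 0], [[0, 0, 0], 0]])

```text
clock: 15.75
eef_pos: [0.6153, 0.0907, 0.2067]
tcp_rot: [-0.116, 3.139, -0.005]
force: [-0.5, -7.2, 3.9]
gripper_width: 0.171
```

```bash
python3 m.py; python3 - <<'E'
from h import *
w=cv2.imread("pics/m.png");sc=eyes.snapshot("scene")[:,:,::-1]
c=lambda i,k:cv2.resize(i,k,interpolation=cv2.INTER_CUBIC)
cv2.imwrite("pics/v7.png",np.hstack([c(w[150:350,220:420],(400,400)),c(sc[130:230,290:390],(400,400))]))
E
```

```text
[0.6152652  0.09074314 0.20673102] [9.26901062e-06 8.52786175e-06 1.26694081e-05] [-0.59308204 -6.22483054  4.3993793 ] 0.16989209996878138 16.0
travel from start 29.627061384010684
```

View pics/v7.png

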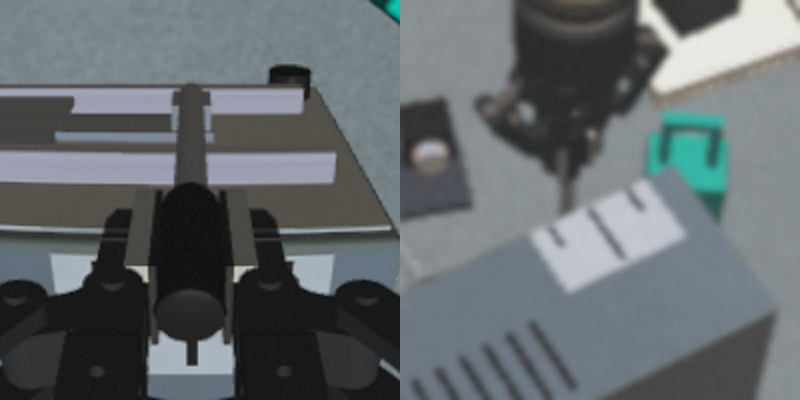

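The shutter is held at half travel. In the wrist crop the long mark (192,350) is directly behind the handle (190,315). TCP travel is 29.6 mm and the spring force is about 6.2–7.2 N, against 6.8 N expected. I hand in.

```bash
python3 -c "
from plant import env
print(env.read_state()['clock'],env.sign_off())"
```

```text
the job is handed in; nothing more can be done
16.1 None
```

I lifted the beam stop off its hook and set it down upright in the tray. The gripper is still holding the shutter at half travel against its spring. I handed the job in at 16.1 s of the 54 s allowed; no verdict was reported.

- **Stop:** The wrist, scene and side views all showed it upright on the tray floor, clear of the walls. I pressed it down a little at contact (about 20 N), then eased off before letting go.
- **Shutter:** By the arm's own position it has travelled 29.6 mm from shut. The long middle mark lines up with the handle to about 1 mm. The spring force read 6.2 to 7.2 N, against 6.8 N expected at half.
- **Disagreements:** The scene and wrist cameras differed by up to about 8 mm on where the lamp unit stands. I used the close wrist view for both grasps.
- **Not checked:** I did not measure the other things on the bench again at the end. No unexpected contact force showed along the way.

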